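# Unlatch and push the cover off an air sampler's filter box

### The arm

A 6-joint arm with a two-finger parallel gripper is mounted at the origin on the work surface. World frame = base frame: x ahead of the robot, y to its left, z up, the work surface at z = 0. Lengths are in m, angles in rad, forces in N, time in s.
With the tool pointing down it reaches from about 0.425 to 1.125 m from the base axis. Payload 14.9 kg.
Tool frame: the origin (TCP) lies between the finger pads; the fingertips stand ahead of it and the grasp point (between the pads) lies 5 mm behind it (robot.finger_overhang is the z of the fingertips in the tool frame, in m); z points along the fingers, x is the direction in which the jaws open and shut, and the axes are right-handed (so a half turn about z gives the same grasp; the last joint's range is limited). The gripper opens to 91 mm and grips with 3 to 60 N. Pads are 32 mm wide; open, the fingers measure 118 mm over their backs; the gripper's body (76 mm by 178 mm) begins 60 mm behind the grasp point.
Start: joints at [-1.361, 0.379, 1.734, -0, 1.028, -0.033], TCP at [0.168, -0.679, 0.228] pointing down, gripper open.
Joint ranges: [-2.77, 2.77], [-0.74, 2.19], [0, 2.66], [-1.06, 4.2], [0.31, 2.87], [-3.08, 3.08]. Speed limits (rad/s): [1.89, 1.89, 2.39, 3.14, 3.14, 3.14].

### API

Orientations are given as a unit quaternion [x, y, z, w].
In Python, from workcell import robot gives the robot as it stands. The module is installed in compiled form; this text tells all that it offers.
- The arm moves only by the tool apply_moves, never from a script. Its argument "motion" is a list of rows, each a list of 7 numbers: the closure in counts, from 0 (fully open) to 255 (shut), then the shift along the tool's x, y, z in m, then the turn, a rotation vector about the tool's x, y, z in rad. A call has 1 to 20 rows; each row is the pose to reach, as a shift and turn from the pose measured when the call began, along the tool's axes at that moment; what a row does not reach only later rows make up. A row lasts 1/12 s, in which the tool goes at most 41.7 mm and 7.16 degrees, less where a joint would pass 70% of its speed; a pose out of reach is approached as far as the arm can. A call with a gripper value outside its range is refused whole. The fingers move at their own pace and stop on an object; "squeeze" is the grip in N (left out, the last holds). Time passes only in rows, so rows that repeat a pose let the fingers close. It gives the time, the measured TCP pose, the force and the opening at its end, in the units of the state.
- robot.read_state(): the state, without advancing time (a new reading comes with each control period).
- robot.read_camera(name): name is "scene" or "side" or "wrist"; returns a dict with "img" (480x640x3 uint8, red, green, blue), "depth" (480x640 float32, m along the optical axis (not along the pixel's ray), 0 where there is no reading), "K" (3x3 intrinsics, pixels), "dist" ([k1, k2, p1, p2, k3] as OpenCV has them; the pictures are not rectified), "world_from_camera" (4x4, takes a point from camera to world coordinates). Camera axes: x right, y down, z forward; pixel columns grow to the right and rows downward; lengths in m; the calibration is good to about 2 mm. A picture is of the moment at which its call begins.
- robot.sign_off(): hands the job in, once; it reports no verdict.
The state is a dict: "time": time; "q": joint angles; "qvel": joint speeds; "tau": joint torques, N m; "tcp_pos": TCP position; "ee_rot": TCP orientation; "force": force on the tool from outside, world axes, zero at the start; "wrist_torque": the same for the moment, N m; "gripper_width": finger opening in m.
Only numpy, scipy, OpenCV 4.12 (cv2) and the standard library are available. Lean on these libraries where they do the work, as an engineer would, in place of code of your own. Each camera call takes 0.05 s, during which the arm holds its last target. There are 200 camera calls.

### The job

On the lab bench stands a low white filter box with a flat grey cover closed over its filter. Press the black snap tab beside the cover fully down so that it lets the cover go, then push the cover along its rails off its seat until it lies flat, wholly on the empty ledge at the other end of the box. Press and push only: do not lift the cover, and leave the other things on the bench alone.

Things in the scene. Friction and masses are not known exactly. Their poses are not given: they have to be found in the camera images.
- housing: the filter box, fixed to the bench: white, 180 (x) by 250 (y) by 50 mm high. Origin: centre of its underside; z up, y along the rails. Seat over the filter well at its -y end, lower white parking ledge at its +y end. Two steel rails about x = +25 mm, 87 mm apart inside, 5.5 mm higher than the seat, guide the cover; a stop as high as the rails closes each end
- seat (a point): centre of the seat's top, at (25, -62, 50) mm in the box's frame; fixed. The closed cover lies centred on it, and leaves it by sliding towards +y, at most 126 mm to the far stop
- ledge (a point): centre of the parking ledge's top between the rails, at (25, 50, 48) mm in the box's frame; fixed. The ledge is 2 mm lower than the seat and runs from the step at y = -12 mm to the stop at y = +112 mm
- tab (a joint): travel of the black snap tab, m: 0 standing up (locking), 0.008 pressed fully down. Needs about 4 to 5 N and stays down where it is left (no spring back). Up, its inner tongue stands right ahead (+y) of the cover's side lug and blocks it; fully down, the lug passes over it
- tab_pad (a point): centre of the top face of the tab's black press pad, 30 by 30 mm, moving with it; at (-68, -45.5, 76) mm in the box's frame when up, 8 mm lower when fully pressed, still standing above the lug and rails next to it. Pressed straight down
- cover_center (a point): middle of the loose grey cover plate, 84 (x) by 96 (y) by 8 mm thick, about 120 g, 4 mm above its underside; axes as the box's. From its -x side, at its middle, a lug 16 mm wide and 7 mm thick sticks out 24 mm; the lug's underside is level with the plate's top
- cover_rib (a point): centre of the bare aluminium push rib that stands on the cover: 50 (x) by 6 (y) by 20 mm high, its middle 15 mm to +y of the plate's middle and 10 mm above the plate's top face. The plate behind it (-y side) is flat and free for 60 mm
- beaker: bystander: clear plastic beaker, 60 mm across, 75 mm high, standing on the bench near the box; origin: centre of its underside
- carton: bystander: small cardboard carton with a paper band, 70 by 55 by 50 mm high; origin: centre of its underside
- reagent: bystander: brown glass jar, 48 mm across, 90 mm high; origin: centre of its underside
- slidebox: bystander: flat blue slide box, 85 by 60 by 30 mm high; origin: centre of its underside
- cover: the same cover; origin: centre of the plate's underside
Not all that is in view belongs to the job. What is meant by the cover is not yellow, and is the smaller of those in its own colour.

How it is judged:
By the outcome, as a careful person would: the job done as asked, in the order asked, and still so for the second after the job is handed in, with the robot touching nothing.
It also fails if it takes over 38 s, if anything falls off the work surface, if the arm or the gripper's body presses on something with over 40 N, if the wrist force passes 120 N, or if a joint passes its speed limit or range.

## Working session

There is one attempt and no reset: what is moved stays moved. The work goes in short steps, Python scripts to look and compute and a tool call to move; the robot and the scene stay as the last step left them, time stands still between calls to the robot, and variables do not carry over. Pictures are saved under pics/ and viewed, about 8 in all and at most 12, crops included, and the job is handed in when it is done.

Besides the shell and the picture viewer there is one more tool, called after "Emit:" as name([rows], argument=value, ...), one row to a line, values as JSON. apply_moves: Moves the arm, as the interface text tells. Its arguments: {"type":"object","properties":{"motion":{"type":"array","items":{"type":"array","items":{"type":"number"}}},"squeeze":{"type":"number"}},"required":["motion"]}

```bash
mkdir -p pics
cat > h.py <<'E'
from workcell import robot
import numpy as np, cv2
from scipy.spatial.transform import Rotation as R
def shot(n,f):
    c=robot.read_camera(n); cv2.imwrite(f,c['img'][:,:,::-1]); np.savez(f.replace('.png','.npz'),**c); return c
def pt(c,u,v,z=None):
    x,y=cv2.undistortPoints(np.array([[[u,v]]],float),c['K'],np.array(c['dist']))[0,0]
    T=c['world_from_camera']; d=T[:3,:3]@[x,y,1]
    if z is None:
        p=c['depth'][int(v)-1:int(v)+2,int(u)-1:int(u)+2]; s=np.median(p)
    else: s=(z-T[2,3])/d[2]
    return T[:3,3]+s*d
E
python3 - <<'E'
from h import *
print(robot.read_state(), robot.finger_overhang)
for n in['scene','side']:
    c=shot(n,f'pics/{n}0.png'); print(c['world_from_camera'].round(3))
E
```

```text
{'time': 0.0, 'q': array([-1.36129653e+00,  3.79380141e-01,  1.73480163e+00, -1.29262443e-05,
        1.02849680e+00, -3.32885333e-02]), 'qvel': array([-0.00063706, -0.00024523, -0.0006591 ,  0.00038121,  0.0005513 ,
       -0.00087527]), 'tau': array([ 1.44628146e-03, -7.63726258e+01, -4.34367585e+01,  6.52260357e-02,
        4.25003667e-02, -1.17154559e-04]), 'tcp_pos': array([ 0.16820505, -0.67908656,  0.22729779]), 'ee_rot': array([ 7.87532927e-01, -6.16272338e-01, -4.19777890e-04, -3.44416552e-04]), 'force': array([-0.48090089,  0.21495608,  0.20597842]), 'wrist_torque': array([-0.00050812,  0.00044724, -0.01198921]), 'gripper_width': 0.09097169110864649} 0.014
[[ 0.282  0.632 -0.722  1.192]
 [ 0.959 -0.199  0.2   -0.145]
 [-0.017 -0.749 -0.663  0.654]
 [ 0.     0.     0.     1.   ]]
[[ 0.901 -0.266  0.342  0.324]
 [-0.433 -0.588  0.683 -0.442]
 [ 0.019 -0.764 -0.645  0.536]
 [ 0.     0.     0.     1.   ]]
```

View pics/scene0.png

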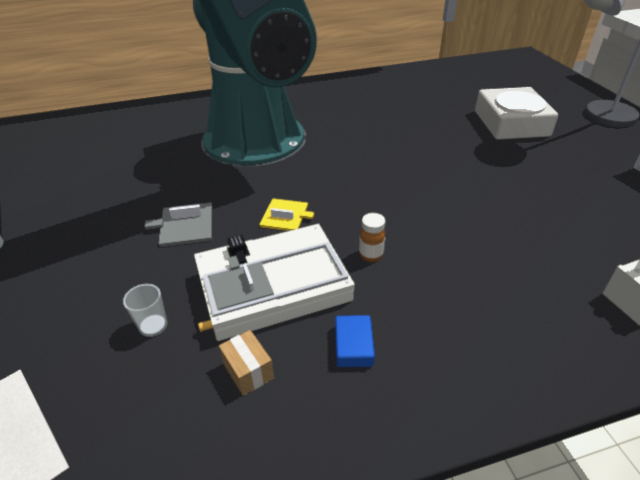

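View pics/side0.png

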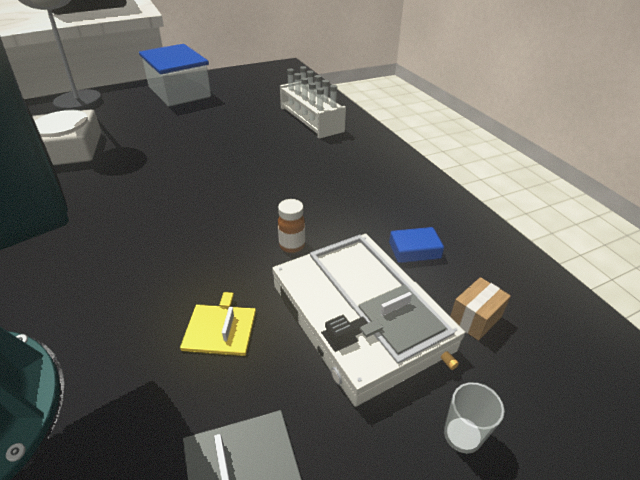

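Candidates for the cover are the grey plate on the box (scene 243,285; side 405,318), the larger grey plate on the bench (scene 187,224; side 243,450) and the yellow plate (scene 286,214). I choose the one on the box: it's grey, the smaller of the two greys, and on the seat. I'll check it in one crop.

Run:
```python
import cv2,numpy as np
a=cv2.imread('pics/side0.png')[225:410,265:475]; b=cv2.imread('pics/scene0.png')[220:340,185:360]
a=cv2.resize(a,None,fx=3,fy=3,interpolation=3)
cv2.imwrite('pics/crA.png',a)
b=cv2.resize(b,None,fx=4,fy=4,interpolation=3)
cv2.imwrite('pics/crB.png',b)
```

```text
(no output)
```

View pics/crA.png

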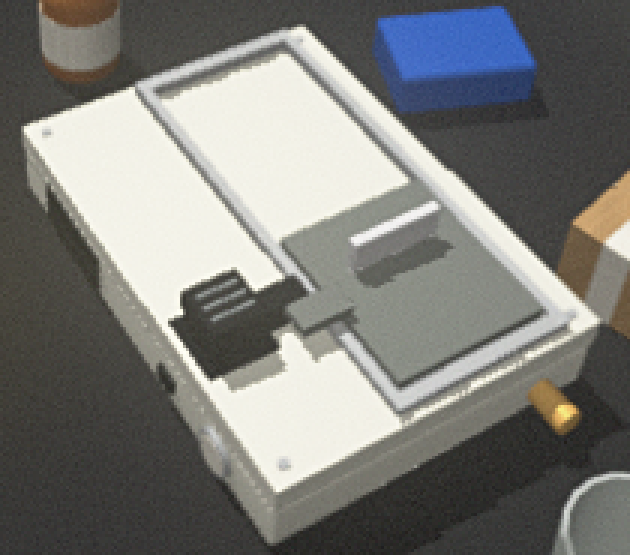

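View pics/crB.png

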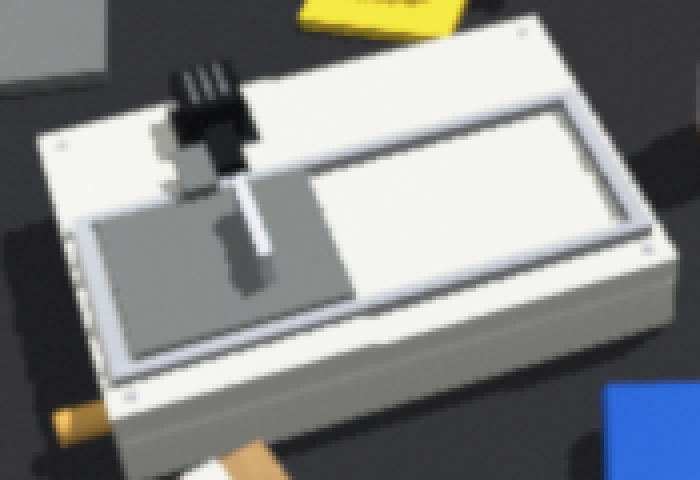

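The crops confirm it: the grey cover sits on the seat, with its lug right behind the raised black tab. Next I fit the box pose from its top corners in both views.

Run:
```python
from h import *
L=np.array([[-90,125],[-90,-125],[90,-125],[90,125]])/1e3
S=dict(side=([(22,128),(278,492),(600,322),(303,28)],265,225,3),scene=([(538,14),(38,135),(112,420),(678,255)],185,220,4))
A=[]
for n,(P,ou,ov,k) in S.items():
    c=dict(np.load(f'pics/{n}0.npz'))
    W=np.array([pt(c,ou+u/k,ov+v/k,.05) for u,v in P]); A.append(W); print(n,W.round(4))
def fit(W,L):
    w=W[:,:2];m=w.mean(0);l=L-L.mean(0);d=w-m
    a=np.arctan2((l[:,0]*d[:,1]-l[:,1]*d[:,0]).sum(),(l*d).sum())
    r=np.array([[np.cos(a),-np.sin(a)],[np.sin(a),np.cos(a)]]); t=m-r@L.mean(0)
    return a,t,(w-(L@r.T+t))
for W,l in [(A[0],L),(A[1],L),(np.vstack(A),np.vstack([L,L]))]:
    a,t,e=fit(W,l);print('yaw',a,t,'res mm',np.abs(e*1e3).max().round(1))
r=np.array([[np.cos(a),-np.sin(a)],[np.sin(a),np.cos(a)]])
for n,p in dict(tab=(-68,-45.5),seat=(25,-62),rib=(25,-47),ledge=(25,50)).items(): print(n,r@(np.array(p)/1e3)+t)
c=dict(np.load('pics/scene0.npz')); print('bench tops rough: beaker',pt(c,145,292,.075),'jar',pt(c,373,222,.09),'carton',pt(c,240,345,.05))
s=robot.read_state();M=R.from_quat(s['ee_rot']).as_matrix();print(M.round(3))
```

```text
side [[ 0.475   0.0458  0.05  ]
 [ 0.4944 -0.2     0.05  ]
 [ 0.6721 -0.1874  0.05  ]
 [ 0.6523  0.0569  0.05  ]]
scene [[ 0.4797  0.0515  0.05  ]
 [ 0.4949 -0.1983  0.05  ]
 [ 0.676  -0.1849  0.05  ]
 [ 0.6575  0.0632  0.05  ]]
yaw 0.07547589332507501 [ 0.57347485 -0.07116037] res mm 3.3
yaw 0.06839740021654041 [ 0.57701825 -0.06711561] res mm 1.0
yaw 0.0719126328142838 [ 0.57524655 -0.06913799] res mm 5.1
tab [ 0.51069151 -0.11940623]
seat [ 0.60463667 -0.12918148]
rib [ 0.60355891 -0.11422024]
ledge [ 0.5965894  -0.01747095]
bench tops rough: beaker [ 0.59409941 -0.28371839  0.075     ] jar [0.55295227 0.13563638 0.09      ] carton [ 0.7278195  -0.14929839  0.05      ]
[[ 0.24  -0.971 -0.   ]
 [-0.971 -0.24   0.001]
 [-0.001 -0.    -1.   ]]
```

Emit:
apply_moves([
  [255,-0.461,-0.467,0.03,0,0,0.171],
  [255,-0.461,-0.467,0.03,0,0,0.171],
  [255,-0.461,-0.467,0.03,0,0,0.171],
  [255,-0.461,-0.467,0.03,0,0,0.171],
  [255,-0.461,-0.467,0.03,0,0,0.171],
  [255,-0.461,-0.467,0.03,0,0,0.171],
  [255,-0.461,-0.467,0.03,0,0,0.171],
  [255,-0.461,-0.467,0.03,0,0,0.171],
  [255,-0.461,-0.467,0.03,0,0,0.171],
  [255,-0.461,-0.467,0.03,0,0,0.171],
  [255,-0.461,-0.467,0.03,0,0,0.171],
  [255,-0.461,-0.467,0.03,0,0,0.171],
  [255,-0.461,-0.467,0.03,0,0,0.171],
  [255,-0.461,-0.467,0.03,0,0,0.171],
  [255,-0.461,-0.467,0.03,0,0,0.171],
  [255,-0.461,-0.467,0.03,0,0,0.171],
  [255,-0.461,-0.467,0.03,0,0,0.171],
  [255,-0.461,-0.467,0.03,0,0,0.171],
  [255,-0.461,-0.467,0.03,0,0,0.171],
  [255,-0.461,-0.467,0.03,0,0,0.171],
], squeeze=20)

```text
time: 1.77
tcp_pos: [0.5101, -0.1201, 0.1977]
ee_rot: [0.732, -0.682, -0.001, -0.0]
force: [0.1, 0.7, 0.2]
gripper_width: 0.0007
```

Run:
```python
from h import *
c=shot('wrist','pics/w1.png'); s=robot.read_state(); print(s['time'],s['tcp_pos'],s['gripper_width'],s['force']); print(R.from_quat(s['ee_rot']).as_matrix().round(3)); print(c['world_from_camera'].round(3))
```

```text
1.8167 [ 0.51011611 -0.12027148  0.19776306] 0.0007200705063211349 [-0.74703854 -0.63531323 -0.42201533]
[[ 0.07  -0.998 -0.   ]
 [-0.998 -0.07   0.001]
 [-0.001  0.    -1.   ]]
[[ 0.07  -0.958 -0.278  0.589]
 [-0.998 -0.068 -0.019 -0.114]
 [-0.001  0.278 -0.96   0.355]
 [ 0.     0.     0.     1.   ]]
```

View pics/w1.png

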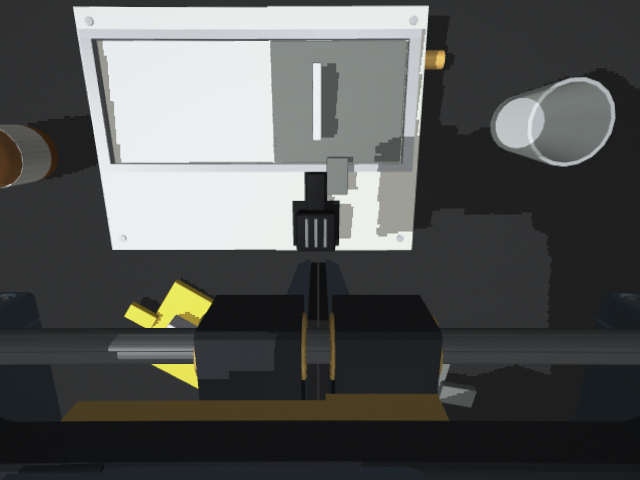

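The wrist view shows the box nearly square to the image. The tab pad is at about (316,231), the rib at (317,101) and the cover at (340,100). I'll measure from these.

Run:
```python
from h import *
c=dict(np.load('pics/w1.npz'))
for n,u,v,z in [('++',73,6,.05),('+-',428,6,.05),('--',411,250,.05),('-+',112,250,.05),('pad',316,231,.076),('padbotL',296,249,.076),('padtopR',338,211,.076),('ribtop',317,101,.078),('rib-x',317,140,.078)]: print(n,pt(c,u,v,z).round(4))
print(pt(c,316,225),pt(c,350,100),pt(c,317,100),pt(c,200,100))
a=cv2.imread('pics/w1.png')[150:260,250:400]; cv2.imwrite('pics/w1c.png',cv2.resize(a,None,fx=5,fy=5,interpolation=3))
```

```text
++ [0.6554 0.0622 0.05  ]
+- [ 0.6734 -0.1858  0.05  ]
-- [ 0.4935 -0.1991  0.05  ]
-+ [0.476  0.0498 0.05  ]
pad [ 0.5116 -0.1184  0.076 ]
padbotL [ 0.4963 -0.1041  0.076 ]
padtopR [ 0.5281 -0.1336  0.076 ]
ribtop [ 0.6039 -0.1127  0.078 ]
rib-x [ 0.5782 -0.1145  0.078 ]
[ 0.51649575 -0.11802851  0.07691394] [ 0.60726984 -0.13646494  0.05861648] [ 0.60446709 -0.1126221   0.07874102] [ 0.59985241 -0.02457119  0.04832383]
```

View pics/w1c.png

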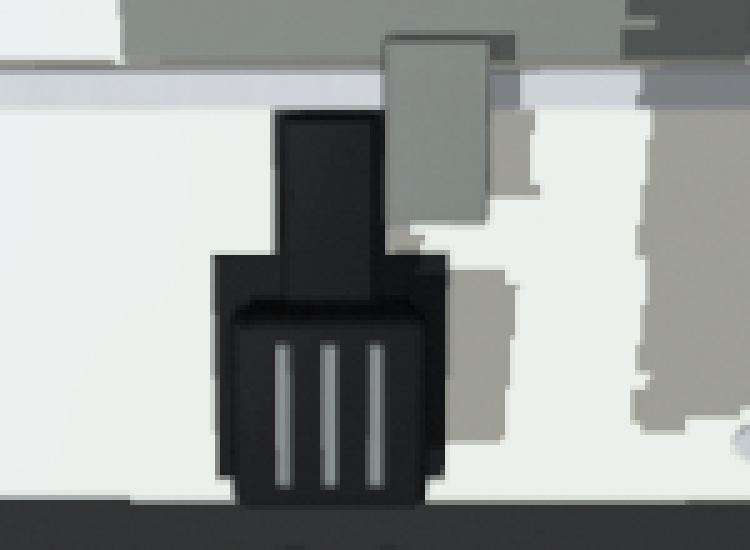

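The pad is centred at full-image (316,232), so the target is (0.511, -0.1185) and the tool is within 2 mm of it. I'll go down to just above the pad, then press.

Emit:
apply_moves([
  [255,-0.0015,-0.001,0.04,0,0,0],
  [255,-0.0015,-0.001,0.08,0,0,0],
  [255,-0.0015,-0.001,0.1,0,0,0],
  [255,-0.0015,-0.001,0.103,0,0,0],
  [255,-0.0015,-0.001,0.103,0,0,0],
])

```text
time: 2.23
tcp_pos: [0.5101, -0.1192, 0.0941]
ee_rot: [0.731, -0.682, -0.001, 0.0]
force: [0.9, 0.7, 0.1]
gripper_width: 0.0007
```

Emit:
apply_moves([
  [255,0,0,0.002,0,0,0],
  [255,0,0,0.004,0,0,0],
  [255,0,0,0.006,0,0,0],
  [255,0,0,0.007,0,0,0],
  [255,0,0,0.008,0,0,0],
  [255,0,0,0.008,0,0,0],
])

```text
time: 2.73
tcp_pos: [0.5108, -0.1194, 0.0867]
ee_rot: [0.731, -0.682, -0.001, -0.0]
force: [1.0, -2.4, 3.5]
gripper_width: 0.0004
```

Emit:
apply_moves([
  [255,0,0,0.001,0,0,0],
  [255,0,0,0.002,0,0,0],
  [255,0,0,0.003,0,0,0],
  [255,0,0,0.004,0,0,0],
  [255,0,0,0.004,0,0,0],
])

```text
time: 3.15
tcp_pos: [0.5108, -0.1194, 0.0825]
ee_rot: [0.731, -0.682, -0.001, -0.0]
force: [0.9, -0.1, 1.8]
gripper_width: 0.0
```

Emit:
apply_moves([
  [255,0,0,0.001,0,0,0],
  [255,0,0,0.0015,0,0,0],
  [255,0,0,0.0015,0,0,0],
])

```text
time: 3.4
tcp_pos: [0.5109, -0.1194, 0.0819]
ee_rot: [0.731, -0.682, -0.001, 0.0]
force: [-7.4, 0.7, 26.6]
gripper_width: 0.0003
```

Force rose to 26.6 N with the tip at 0.068 m, so the tab is at the bottom. I'll lift off and go behind the rib.

Emit:
apply_moves([
  [255,0,0,-0.03,0,0,0],
  [255,0,0,-0.06,0,0,0],
  [255,0.015,-0.04,-0.06,0,0,0],
  [255,0.028,-0.078,-0.06,0,0,0],
  [255,0.033,-0.093,-0.06,0,0,0],
  [255,0.033,-0.093,-0.06,0,0,0],
])

```text
time: 3.9
tcp_pos: [0.6091, -0.1467, 0.142]
ee_rot: [0.731, -0.682, -0.0, -0.0]
force: [0.3, -0.1, -0.9]
gripper_width: 0.0005
```

Run:
```python
from h import *
c=shot('side','pics/s2.png'); s=robot.read_state(); print(s['time'],s['tcp_pos'],s['force'])
a=c['img'][200:410,265:475,::-1]; cv2.imwrite('pics/s2c.png',cv2.resize(a,None,fx=2.8,fy=2.8,interpolation=3))
```

```text
3.95 [ 0.60686057 -0.14606207  0.14123025] [-1.02260637 -0.34504949 -0.88402706]
```

View pics/s2c.png

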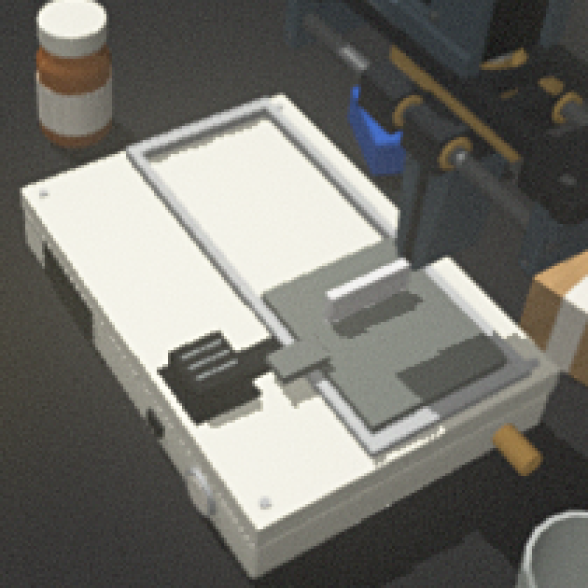

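In crop s2c the tab pad, at about (205,355), stands lower than before and the cover hasn't moved. I'll go down behind the rib.

Emit:
apply_moves([
  [255,0,0,0.03,0,0,0],
  [255,0,0,0.05,0,0,0],
  [255,0,0,0.06,0,0,0],
  [255,0,0,0.063,0,0,0],
  [255,0,0,0.063,0,0,0],
  [255,0,0,0.063,0,0,0],
])

```text
time: 4.45
tcp_pos: [0.6069, -0.146, 0.079]
ee_rot: [0.731, -0.682, -0.001, -0.0]
force: [0.8, 0.3, 0.2]
gripper_width: 0.0006
```

Emit:
apply_moves([
  [255,-0.005,0,0,0,0,0],
  [255,-0.01,0,0,0,0,0],
  [255,-0.015,0,0,0,0,0],
  [255,-0.02,0,0,0,0,0],
  [255,-0.025,0,0,0,0,0],
  [255,-0.03,0,0,0,0,0],
  [255,-0.035,0,0,0,0,0],
  [255,-0.04,0,0,0,0,0],
  [255,-0.04,0,0,0,0,0],
])

```text
time: 5.2
tcp_pos: [0.604, -0.1051, 0.079]
ee_rot: [0.731, -0.682, -0.001, -0.0]
force: [0.3, -0.6, 0.6]
gripper_width: 0.0006
```

Run:
```python
from h import *
c=shot('wrist','pics/w3.png'); s=robot.read_state(); print(s['tcp_pos'],s['force']); d=shot('side','pics/s3.png')
o=np.hstack([cv2.resize(c['img'],(400,300)),cv2.resize(d['img'][180:420,200:520],(400,300))]); cv2.imwrite('pics/m3.png',o[:,:,::-1])
```

```text
[ 0.60398996 -0.10551828  0.07898608] [-1.08101088 -0.3990332  -0.08093903]
```

View pics/m3.png

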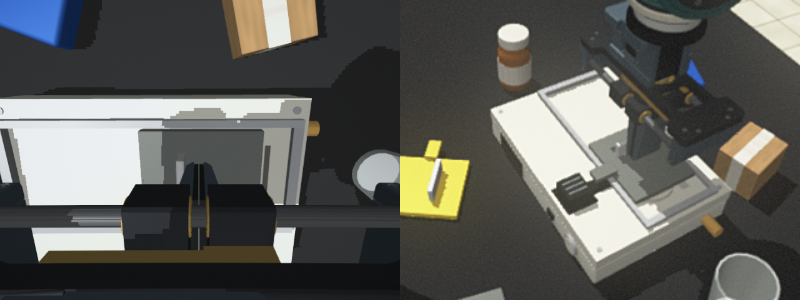

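The cover has slid free: its lug has passed over the tab, and its far edge in the full wrist image runs from about (221,208) to (422,208). I'll measure the slide.

Run:
```python
from h import *
c=dict(np.load('pics/w3.npz')); b0=np.array([.57475,-.0682]); a=.0712
r=np.array([[np.cos(a),-np.sin(a)],[np.sin(a),np.cos(a)]])
for u,v in [(221,208),(422,208)]: print(((pt(c,u,v,.058)[:2]-b0)@r*1e3).round(1))
print('tcp',((robot.read_state()['tcp_pos'][:2]-b0)@r*1e3).round(1))
```

```text
[67.5  7.1]
[ 67.3 -88. ]
tcp [ 26.5 -39.6]
```

The centre is at y = -40.5 and should reach about 51, which is 91 mm more.

Emit:
apply_moves([
  [255,-0.005,0,0,0,0,0],
  [255,-0.011,0,0,0,0,0],
  [255,-0.017,0,0,0,0,0],
  [255,-0.023,0,0,0,0,0],
  [255,-0.029,0,0,0,0,0],
  [255,-0.035,0,0,0,0,0],
  [255,-0.041,0,0,0,0,0],
  [255,-0.047,0,0,0,0,0],
  [255,-0.053,0,0,0,0,0],
  [255,-0.058,0,0,0,0,0],
  [255,-0.063,0,0,0,0,0],
  [255,-0.068,0,0,0,0,0],
  [255,-0.073,0,0,0,0,0],
  [255,-0.078,0,0,0,0,0],
  [255,-0.082,0,0,0,0,0],
  [255,-0.085,0,0,0,0,0],
  [255,-0.088,0,0,0,0,0],
  [255,-0.09,0,0,0,0,0],
  [255,-0.091,0,0,0,0,0],
  [255,-0.091,0,0,0,0,0],
])

```text
time: 6.97
tcp_pos: [0.5977, -0.0149, 0.0791]
ee_rot: [0.731, -0.682, -0.001, -0.0]
force: [0.3, -0.1, -0.3]
gripper_width: 0.0003
```

Emit:
apply_moves([
  [255,0.01,0,0,0,0,0],
  [255,0.015,0,0,0,0,0],
  [255,0.015,0,-0.03,0,0,0],
  [255,0.03,0,-0.07,0,0,0],
  [255,0.06,0,-0.11,0,0,0],
  [255,0.07,0,-0.15,0,0,0],
  [255,0.07,0,-0.15,0,0,0],
  [255,0.07,0,-0.15,0,0,0],
])

```text
time: 7.63
tcp_pos: [0.6044, -0.0868, 0.2324]
ee_rot: [0.731, -0.683, 0.001, -0.001]
force: [-0.1, 0.5, -0.6]
gripper_width: -0.0001
```

Run:
```python
from h import *
c=shot('wrist','pics/w4.png'); s=robot.read_state(); print(s['time'],s['tcp_pos'],s['force']); shot('side','pics/s4.png'); shot('scene','pics/c4.png')
```

```text
7.6833 [ 0.60322805 -0.08587668  0.22992251] [-0.34095441  1.00838371 -0.39713797]
```

View pics/w4.png

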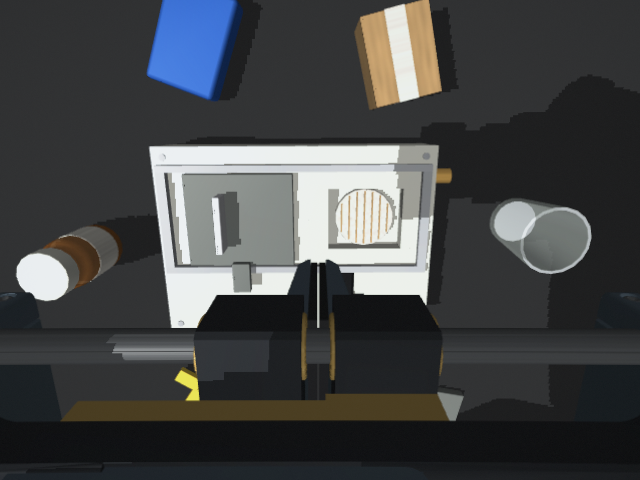

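The cover now lies on the ledge, with corners at about (183,174), (294,173), (295,265) and (186,265), and the filter is open. I'll check the position and flatness.

Run:
```python
from h import *
c=dict(np.load('pics/w4.npz')); b0=np.array([.57475,-.0682]); a=.0712
r=np.array([[np.cos(a),-np.sin(a)],[np.sin(a),np.cos(a)]])
for u,v in [(183,174),(294,173),(295,265),(186,265)]: print(((pt(c,u,v,.056)[:2]-b0)@r*1e3).round(1))
P=[];
for u in range(190,290,8):
  for v in range(180,262,8):
    if 205<u<250 and 185<v: continue
    P.append(pt(c,u,v))
P=np.array(P); L=(P[:,:2]-b0)@r
co=np.linalg.lstsq(np.c_[L,np.ones(len(L))],P[:,2],rcond=None)[0]; print('slopes,z mean',co[:2].round(4),P[:,2].mean().round(4),P[:,2].std())
print('tcp tip',robot.read_state()['tcp_pos'])
for n in 'sc':
    A=cv2.imread(f"pics/{dict(s='side',c='scene')[n]}0.png");B=cv2.imread(f'pics/{n}4.png')
    if n=='c': o=B[170:410,100:420]
    else: o2=B[180:420,200:520]
cv2.imwrite('pics/m4.png',cv2.resize(np.hstack([o,o2]),(800,300)))
```

```text
[66.9 95.9]
[67.5  0. ]
[-17.1   0.8]
[-16.6 101.5]
slopes,z mean [0.0026 0.0001] 0.0565 0.00030614249245773076
tcp tip [ 0.60196153 -0.08483952  0.2274967 ]
```

View pics/m4.png

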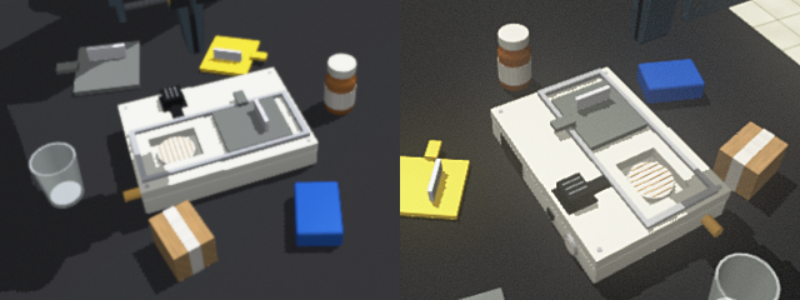

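The cover spans y of about 0 to 98 mm, with the ledge running from -12 to 112. It is flat (slopes under 0.003) with its top at 56.5 mm, the tab is down, and the bystanders haven't moved. Handing in.

```bash
python3 -c "
from workcell import robot
print(robot.sign_off())"
```

```text
the job is handed in; nothing more can be done
None
```

The job is done and handed in: I pressed the tab fully down, then pushed the cover by its rib off the seat and onto the ledge. The simulated clock was at about 7.7 s.

- **Tab:** it bottomed out at 26.6 N, with the fingertips at 0.068 m, where the pad should be when fully pressed. The cover's lug then passed over it with almost no resistance.
- **Cover:** it spans about y = 0 to 98 mm in the box's frame, inside the ledge's -12 to 112 mm. My corner readings at its far edge differed by about 5 mm (96 and 101.5), well within the room left.
- **Flatness:** its top is at 56.5 mm against an expected 56, with slopes under 0.003, so it lies flat.
- **Surroundings:** the other things on the bench look unmoved in the last pictures, judged by eye. The arm was clear of everything at hand-in.

No check failed.

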